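Re-aim the clamped barcode reader at the sample tube

ROBOT

A 6-joint arm with a two-finger parallel gripper is mounted at the origin on the work surface. World frame = base frame: x ahead of the robot, y to its left, z up, the work surface at z = 0. Lengths are in m, angles in rad, forces in N, time in s.
With the tool pointing down it reaches from about 0.225 to 0.875 m from the base axis. Payload 3.4 kg.
Tool frame: the origin (TCP) lies between the finger pads; the fingertips stand ahead of it and the grasp point (between the pads) is the TCP (arm.nose_length is the z of the fingertips in the tool frame, in m); z points along the fingers, y is the line along which they close (so a half turn about z gives the same grasp; the last joint's range is limited). The gripper opens to 85 mm and grips with 20 to 120 N. Pads are 22 mm wide; open, the fingers measure 114 mm over their backs; the gripper's body (76 mm by 85 mm) begins 54 mm behind the grasp point. The pads swing forward as they close: fully open they stand 13 mm farther back than shut.
Start: joints at [-1.268, 0.276, 1.505, -0, 1.361, -0.121], TCP at [0.236, -0.524, 0.25] pointing down, gripper open.
Joint ranges: [-2.89, 2.89], [-0.75, 2.08], [0.22, 2.7], [-1.18, 4.32], [0.11, 2.71], [-2.7, 2.7]. Speed limits (rad/s): [2.57, 2.57, 3.14, 3.14, 3.14, 3.14].

INTERFACE

Orientations are given as a unit quaternion [w, x, y, z].
In Python, from workcell import arm gives the robot as it stands.
- The arm moves only by the shell command python3 nudge.py 'ROWS'. ROWS is a JSON list of rows, 1 to 5 of them, each written [[rx, ry, rz], [dx, dy, dz], opening]: a rotation vector rx, ry, rz in shares of 180 degrees (1.0 is 180 degrees), then dx, dy, dz in parts of the range, where 1.0 means 0.8 m, then the finger opening in m; each row shifts and turns the commanded pose from where the row before left it, along the tool's axes as they then stand; what a row does not reach is not made up. A row lasts 1/10 s, in which the tool goes at most 0.05 m and 0.15 rad, less where a joint would pass 70% of its speed; a pose out of reach is approached as far as the arm can. The fingers move at their own pace and stop on an object; the grip force is fixed at half the most. Time passes only in rows, so rows that do not move let the fingers close. It prints the time, the measured TCP pose, the force, the opening and the grip force at its end. No shift or turn number may pass 1 either way. Input that does not fit is refused with a message, and nothing moves.
- arm.read_state(): the state, without advancing time (a new reading comes with each control period).
- arm.get_image(name): name is "side" or "top" or "wrist"; returns a dict with "image" (420x560x3 uint8, red, green, blue), "fx", "fy", "cx", "cy" (pixels), "rvec" (rotation vector, rad) and "tvec" (3), from world to camera coordinates, as OpenCV has them; the wrist camera has in their place "mount" (4x4, takes a point from camera to tool coordinates, whose origin is the TCP and whose axes are the flange's). Camera axes: x right, y down, z forward; pixel columns grow to the right and rows downward; lengths in m; the calibration is good to about 2 mm. The wrist camera is an equidistant fisheye: a pixel r from the principal point sees the ray r / f radians off the axis. A picture is of the moment at which its call begins: read the wrist's pose just before it. There is no depth.
- arm.close_job(): hands the job in; it is judged then, once.
The state is a dict: "time": time; "joint_positions": joint angles; "qd": joint speeds; "effort": joint torques, N m; "ee_pos": TCP position; "orientation": TCP orientation; "contact_force": force on the tool from outside, world axes, zero at the start; "wrist_torque": the same for the moment, N m; "width": finger opening in m; "grip_force": force on a finger pad.
Only numpy, scipy, OpenCV 4.12 (cv2) and the standard library are available. Lean on these libraries where they do the work, as an engineer would, in place of code of your own. Each camera call takes 0.05 s, during which the arm holds its last target. There are 200 camera calls.

TASK

The barcode reader on the bench fixture is clamped facing the wrong way. Back its T-handle clamp screw off about a quarter turn counter-clockwise (never more than a third of a turn), turn the freed reader so that it looks straight at the holder that has the sample tube in it, then turn the T-handle clockwise until it is fully tight again. Do not force the reader round while it is clamped, and leave the tube and the other bench things where they are.

Things in the scene. Friction and masses are not known exactly. Their poses are not given: they have to be found in the camera images.
- reader_grip (a point): Point on the barcode reader's vertical swivel axis, 84 mm above the bench: the height to pinch it. Axes: x = where it looks (dark window end), y = across its width. Reader: grey box head, 85 mm long (46 mm ahead, 39 mm behind the point), 50 wide, 45 high, top 100 and underside 55 mm above the bench, on a black neck over a steel disc of radius 55 mm.
- reader (a joint): Swivel angle of the reader on the fixture, rad, grows counter-clockwise seen from above, range -1.5 to 2.6; 0 = looking along the fixture's +x. When the clamp is free it turns with light friction (0.06 N m) and stays where it is left; when clamped it resists hard.
- screw_grip (a point): Point on the vertical axis of the clamp screw, 90 mm above the bench: the height to pinch its black T-handle, a bar 64 mm long (point x), 12 mm thick (point y), 28 mm high, top 96 and underside 68 mm above the bench, over a steel hub of radius 11 mm. The point turns with the handle. The screw is 125 mm from the reader's axis and does not rise as it turns.
- screw (a joint): Angle of the clamp screw, rad, grows counter-clockwise from above = loosening. 0 = fully tight, at a hard stop (tight: under 0.15); starts at 0 to 0.1. The strap lets go of the reader's disc at about 0.8; 1.0 to 1.5 is free enough; 2.1 (a third of a turn) is the most allowed. Turning friction 0.15 N m; it stays where it is left.
- fixture: Fixed aluminium base plate, 130 (x) x 275 (y) x 12 mm. Origin on the bench under the reader's swivel axis; the screw axis is at y = -125 mm. A dark steel strap (28 mm wide, top 44 mm above the bench) runs along y from a heel block beyond the screw to the rim of the reader's disc. The reader's angle 0 looks along its +x.
- tube: Capped sample tube, 16 mm diameter, 98 mm long, paper label, dark rubber cap, standing loose and upright in one of the two holders, top 106 mm above the bench, 150 to 195 mm from the reader's axis. Origin at the centre of its underside, 8 mm above the bench; z up along the tube. Leave it alone.
- holder_a: White tube holder block, 42 mm square, 36 mm high, fixed to the bench, the one that holds the tube (the two blocks are alike and change places). Origin at the centre of its underside.
- holder_b: The other white holder block, same size, fixed, empty. Origin at the centre of its underside.
- dropper: Bystander: amber dropper bottle, 40 mm diameter, 85 mm high, loose. Origin at the centre of its underside.
- slide_box: Bystander: grey box for microscope slides, 85 x 50 x 30 mm, loose. Origin at the centre of its underside.
- jar: Bystander: white specimen jar, 60 mm diameter, 70 mm high, loose. Origin at the centre of its underside.

How it is judged:
On the way, in this order (a step that is already met when the one before it is completed fails the run):
1. the clamp screw is backed off so that the strap lets go, the reader still looking off to the side (value of joint screw above 0.85 rad and (y of tube in the frame of reader_grip above 0.03 m or y of tube in the frame of reader_grip below -0.03 m)), for 0.1 s.
2. with the clamp still loose, the reader is turned to look at the tube (value of joint screw above 0.7 rad and y of tube in the frame of reader_grip between -0.013 and 0.013 m and x of tube in the frame of reader_grip above 0.05 m), for 0.2 s.
At the end, for the whole second after the job is handed in: The screw is tight again (under 0.15 rad from its stop), the reader looks at the tube (its centre line passes within 13 mm of the tube's foot, about 4.5 degrees), and the tube stands upright (within 0.2 rad) and still in its holder (value of joint screw below 0.15 rad and y of tube in the frame of reader_grip between -0.013 and 0.013 m and x of tube in the frame of reader_grip above 0.05 m and angle between tube's own z axis and vertical below 0.2 rad and linear speed of tube below 0.02 m/s); the robot touches nothing.
It fails at once if the screw is backed off more than a third of a turn (2.2 rad) (value of joint screw above 2.2 rad).
It fails at once if the reader is forced round while clamped (screw under 0.5 rad, reader turning faster than 0.12 rad/s) (value of joint screw below 0.5 rad and (velocity of joint reader above 0.12 rad/s or velocity of joint reader below -0.12 rad/s)).
It fails at once if the tube is moved by more than 12 mm or knocked over (distance of tube from where it was at the start of the episode above 0.012 m or angle between tube's own z axis and vertical above 0.35 rad).
It fails at once if a bystander (dropper bottle, slide box or jar) is moved by more than 20 mm (distance of any of dropper, slide_box, jar from where it was at the start of the episode above 0.02 m).
It also fails if it takes over 64 s, if anything falls off the work surface, if the arm or the gripper's body presses on something with over 40 N, if the wrist force passes 120 N, or if a joint passes its speed limit or range.

## Working session

There is one attempt and no reset: what is moved stays moved. The work goes in short steps, Python scripts to look and compute and a shell command to move; the robot and the scene stay as the last step left them, time stands still between calls to the robot, and variables do not carry over. Pictures are saved under pics/ and viewed, at most 10 in all, crops included, and the job is handed in when it is done.

```bash
ls; mkdir -p pics; python3 - <<'E'
from workcell import arm
import cv2,numpy as np,pickle
d={}
for n in("top","side","wrist"):
    s=arm.read_state(); im=arm.get_image(n); d[n]=im
    cv2.imwrite(f"pics/{n}0.png",im["image"][:,:,::-1])
    print(n,{k:np.round(v,3).tolist() for k,v in im.items() if k!="image"})
print(s,arm.nose_length); pickle.dump(d,open("d0.pkl","wb"))
E
```

```text
nudge.py
pics
workcell.py
top {'fx': 457.697, 'fy': 457.697, 'cx': 280.226, 'cy': 209.039, 'rvec': [2.097, -2.153, 0.215], 'tvec': [0.019, 0.585, 1.424]}
side {'fx': 456.78, 'fy': 456.78, 'cx': 286.233, 'cy': 212.651, 'rvec': [0.579, -2.544, 1.378], 'tvec': [0.526, 0.211, 1.245]}
wrist {'fx': 325.192, 'fy': 325.192, 'cx': 285.338, 'cy': 209.634, 'mount': [[0.001, -0.965, -0.261, 0.067], [1.0, 0.001, 0.0, -0.0], [-0.0, -0.261, 0.965, -0.123], [0.0, 0.0, 0.0, 1.0]]}
{'time': 0.1, 'joint_positions': array([-1.26803088e+00,  2.76515232e-01,  1.50600519e+00, -2.31038714e-05,
        1.36069927e+00, -1.21007654e-01]), 'qd': array([-0.00134495, -0.00174774, -0.0023252 ,  0.00146211,  0.00097325,
        0.00071211]), 'effort': array([ 8.50088800e-04, -4.17701697e+01, -2.46404368e+01, -1.85363087e-04,
        5.80194552e-03, -1.04991378e-05]), 'ee_pos': array([ 0.23629299, -0.52372089,  0.24953614]), 'orientation': array([-8.09136177e-04,  9.77635072e-01,  2.10306926e-01, -8.50792708e-05]), 'contact_force': array([ 0.24153472,  0.3863323 , -0.31831389]), 'wrist_torque': array([-0.03762531,  0.0123145 , -0.01270393]), 'grip_force': 0.0, 'width': 0.08541804134632891} 0.019
```

View pics/top0.png

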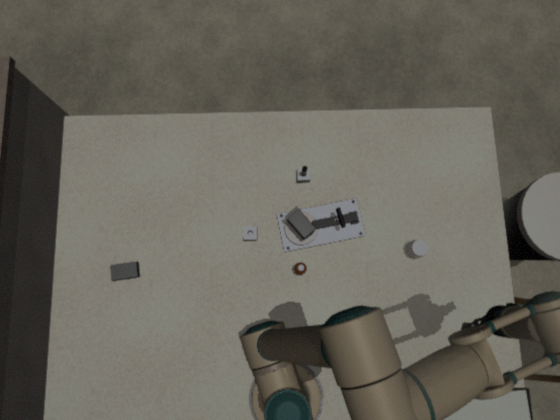

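View pics/side0.png

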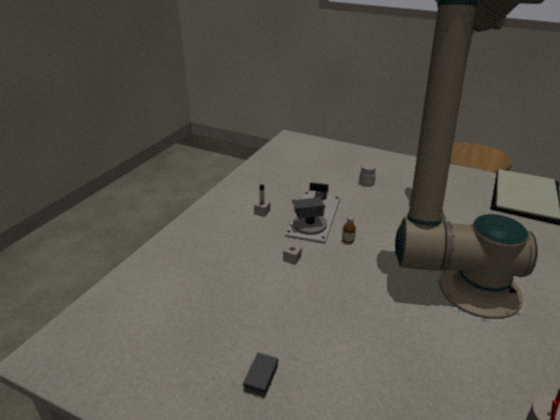

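The top view shows the tube in its holder near (303,175), the empty holder at (250,233), the reader at (300,224), the T-handle at (341,217), the dropper at (300,268) and the jar at (418,248). The side view agrees: tube (262,195), reader (309,207), handle (319,189). I'll enlarge both.

```bash
python3 - <<'E'
import cv2,numpy as np,pickle
d=pickle.load(open("d0.pkl","rb"))
def crop(n,x,y,w,h,s):
    c=d[n]["image"][y:y+h,x:x+w,::-1]; c=np.clip(c.astype(float)*1.6,0,255).astype(np.uint8)
    return cv2.resize(c,None,fx=s,fy=s,interpolation=cv2.INTER_CUBIC)
cv2.imwrite("pics/topc.png",crop("top",230,155,150,120,5))
cv2.imwrite("pics/sidec.png",crop("side",240,165,130,105,5))
E
cat > h.py <<'E'
import cv2,numpy as np,pickle
from scipy.spatial.transform import Rotation as R
def ray(im,u,v,s=None):
    "origin, unit direction in world; s = state for wrist"
    x,y=(u-im["cx"])/im["fx"],(v-im["cy"])/im["fy"]
    if "mount" in im:
        M=np.array(im["mount"]); th=np.hypot(x,y); k=np.sin(th)/th if th else 1
        q=s["orientation"]; Rw=R.from_quat(np.r_[q[1:],q[0]]).as_matrix()
        d=Rw@M[:3,:3]@np.array([x*k,y*k,np.cos(th)]); return s["ee_pos"]+Rw@M[:3,3],d
    Rm=cv2.Rodrigues(np.array(im["rvec"],float))[0]; d=Rm.T@np.array([x,y,1.]);
    return -Rm.T@np.array(im["tvec"]).ravel(),d/np.linalg.norm(d)
def onz(r,z): o,d=r; return o+d*(z-o[2])/d[2]
def meet(*rs):
    A=sum(np.eye(3)-np.outer(d,d) for o,d in rs); b=sum((np.eye(3)-np.outer(d,d))@o for o,d in rs)
    p=np.linalg.solve(A,b); return p,max(np.linalg.norm(np.cross(p-o,d)) for o,d in rs)
E
```

```text
(no output)
```

View pics/topc.png

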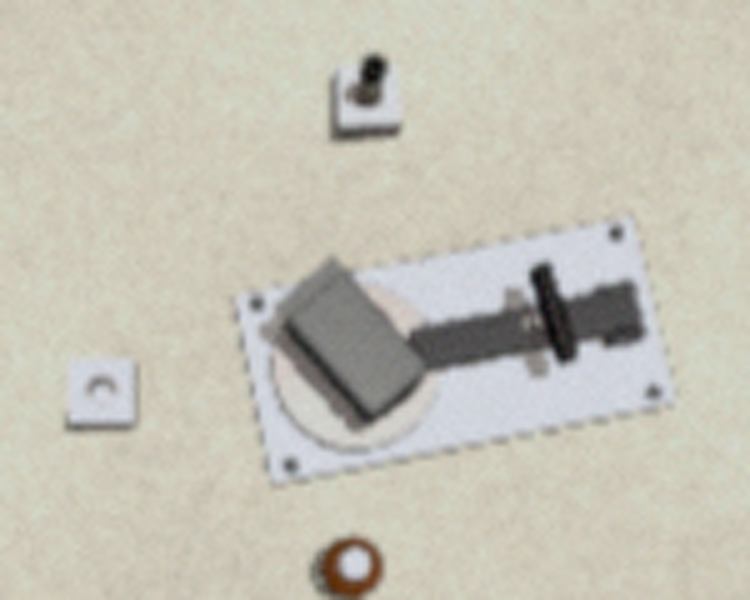

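View pics/sidec.png

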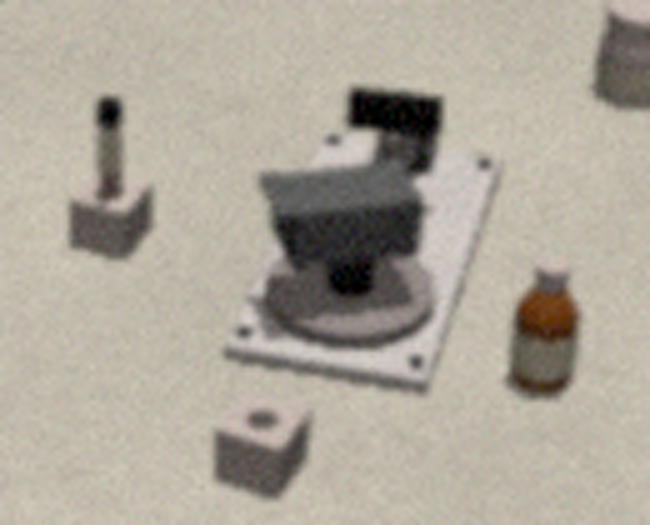

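Top crop: plate bolts at about (257,303), (615,232), (653,392), (290,465). The reader points up-left, the T-handle runs from (541,268) to (567,358), and the tube cap is at (374,68). Side crop: tube cap (109,108), handle (395,110), reader top about (340,185). Next I'll compute positions.

```bash
python3 - <<'E'
from h import *
from workcell import arm
d=pickle.load(open("d0.pkl","rb"))
T=lambda u,v:ray(d["top"],230+u/5,155+v/5)
S=lambda u,v:ray(d["side"],240+u/5,165+v/5)
B=np.array([onz(T(*p),.012) for p in[(257,303),(615,232),(653,392),(290,465)]])
print("bolts",B.round(4).tolist()); y=(B[0]+B[3]-B[1]-B[2]);print("plate centre",B.mean(0),"yaw y",np.arctan2(y[1],y[0])-np.pi/2)
for n,a,b in[("tubetop",(375,66),(109,103)),("handle",(547,312),(397,105)),("hA",(545,268),(352,98)),("hB",(565,358),(440,104)),("hold_b",(103,387),(263,420)),("dropper",(353,560),(551,275))]:
    p,e=meet(T(*a),S(*b));print(n,p.round(4),round(e,4))
P=[onz(T(*p),.1) for p in[(288,318),(332,258),(425,365),(370,418)]];print("readertop",np.round(P,4).tolist(),np.mean(P,0))
s=arm.read_state();q=s["orientation"];print(R.from_quat(np.r_[q[1:],q[0]]).as_matrix().round(4).tolist())
E
```

```text
bolts [[0.5721, -0.0, 0.012], [0.6141, -0.241, 0.012], [0.5056, -0.2599, 0.012], [0.4636, -0.0187, 0.012]]
plate centre [ 0.53883157 -0.12990292  0.012     ] yaw y 0.17242214660878985
tubetop [ 0.7075 -0.078   0.1036] 0.0004
handle [ 0.5467 -0.1815  0.091 ] 0.0007
hA [ 0.5773 -0.1817  0.0879] 0.0011
hB [ 0.5182 -0.1904  0.0943] 0.0008
hold_b [0.5145 0.1017 0.0344] 0.0007
dropper [ 0.3955 -0.0545  0.0775] 0.0008
readertop [[0.5463, -0.0179, 0.1], [0.5838, -0.0467, 0.1], [0.5144, -0.1023, 0.1], [0.4821, -0.0668, 0.1]] [ 0.53163179 -0.058388    0.1       ]
[[0.9115, 0.4112, -0.0004], [0.4112, -0.9115, 0.0013], [0.0002, -0.0014, -1.0]]
```

Measured: handle at (0.547,-0.183) with yaw about 0.17, swivel axis near (0.526,-0.061), tube at (0.7075,-0.078). I'll move above the fixture for a close wrist view.

The rows are not in the units I measure in: shifts go in shares of 0.8 m and turns go in shares of 180 degrees. I convert before sending: 0.043 m / 0.8 = 0.0538, -0.0235 m / 0.8 = -0.0294.

```bash
python3 nudge.py '[[[0,0,0],[0.0538,-0.0294,0],0.085],[[0,0,0],[0.0538,-0.0294,0],0.085],[[0,0,0],[0.0538,-0.0294,0],0.085],[[0,0,0],[0.0538,-0.0294,0],0.085],[[0,0,0],[0.0538,-0.0294,0],0.085]]'
python3 nudge.py '[[[0,0,0],[0.0538,-0.0294,0],0.06],[[0,0,0],[0.0538,-0.0294,0],0.06],[[0,0,0],[0.0538,-0.0294,0],0.06],[[0,0,0],[0.025,-0.0188,0],0.06],[[0,0,0],[0,0,0],0.06]]'
python3 nudge.py '[[[0,0,0.0414],[0,0,0],0.06],[[0,0,0.0382],[0,0,0],0.06],[[0,0,0],[0,0,0],0.06]]'
cat > shot.py <<'E'
import sys
from h import *
from workcell import arm
s=arm.read_state(); im=arm.get_image("wrist"); pickle.dump((s,im),open(sys.argv[1]+".pkl","wb"))
b=np.clip(im["image"][:,:,::-1].astype(float)*1.5,0,255).astype(np.uint8)
cv2.imwrite(f"pics/{sys.argv[1]}.png",cv2.resize(b,(800,600),interpolation=cv2.INTER_CUBIC))
print(s["time"],s["ee_pos"].round(4),s["orientation"].round(4),s["width"])
E
python3 shot.py w1
```

```text
time: 0.65
ee_pos: [0.3848, -0.3269, 0.2501]
orientation: [-0.0, 0.978, 0.21, 0.0]
contact_force: [0.9, -1.0, 0.3]
width: 0.085
grip_force: 0.0
time: 1.15
ee_pos: [0.486, -0.1863, 0.25]
orientation: [-0.001, 0.977, 0.213, 0.0]
contact_force: [0.5, -0.5, -0.1]
width: 0.0599
grip_force: 0.0
time: 1.45
ee_pos: [0.4842, -0.1901, 0.2501]
orientation: [0.0, 0.996, 0.087, -0.0]
contact_force: [0.2, -0.0, -0.3]
width: 0.0601
grip_force: 0.0
1.45 [ 0.4842 -0.1901  0.2501] [ 2.000e-04  9.962e-01  8.660e-02 -4.000e-04] 0.06007390861895657
```

View pics/w1.png

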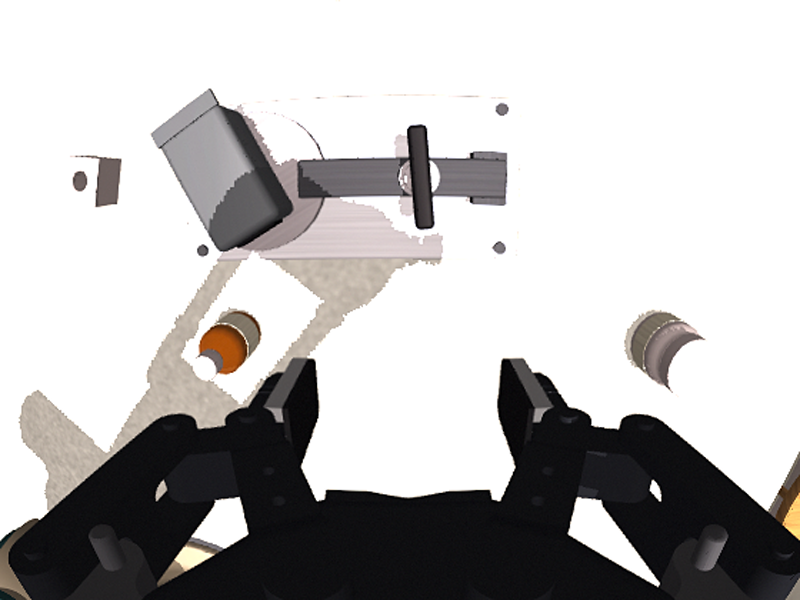

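The wrist view shows the handle from (418,126) to (425,228), the hub at (419,178), and the reader body with its hood and window end at the upper left, (152,133)-(215,92). I'll project these points.

```bash
python3 - <<'E'
from h import *
s,im=pickle.load(open("w1.pkl","rb")); k=560/800
W=lambda u,v:ray(im,u*k,v*k,s)
g=cv2.cvtColor(im["image"],cv2.COLOR_RGB2GRAY)
m=np.uint8(g<30); m[:, :int(395*k)]=0; m[:,int(450*k):]=0; m[int(240*k):]=0
n,l,st,c=cv2.connectedComponentsWithStats(m); i=1+st[1:,4].argmax(); print("handle blob",st[i]/k,c[i]/k)
pts=np.argwhere(l==i)[:,::-1]; P=np.array([onz(W(*(p/k)),.09)[:2] for p in pts]); r=cv2.minAreaRect(P.astype(np.float32)*1000);print(r)
vx=cv2.fitLine(P.astype(np.float32),cv2.DIST_L2,0,0,0).ravel();print("yaw",np.arctan2(vx[1],vx[0]))
z=lambda q,h:onz(W(*q),h)
print("hub c z.06",z((419,178),.066).round(4), "strap end", z((505,180),.044).round(4))
B=np.array([z(p,.012) for p in[(502,109),(500,248),(203,251)]]);print("bolts",B.round(4).tolist())
for a,b,n in[((167,150),(222,250),"L"),((238,112),(292,210),"R"),((152,133),(211,90),"front"),((160,148),(219,107),"hoodback")]:
    A,Bq=z(a,.1),z(b,.1); e=A-Bq; print(n,A[:2].round(4),Bq[:2].round(4),np.arctan2(e[1],e[0]).round(3))
# two-view triangulation: reader hood front corners & handle ends
d=pickle.load(open("d0.pkl","rb"));T=lambda u,v:ray(d["top"],230+u/5,155+v/5);S=lambda u,v:ray(d["side"],240+u/5,165+v/5)
for n,a,b,c2 in[("hfar",(418,127),(541,266),(352,92)),("reader right rear",(292,210),(427,362),None),("handle c",(421,177),(552,312),(397,105))]:
    print(n,meet(*([W(*a),T(*b)]+([S(*c2)] if c2 else []))))
E
```

```text
handle blob [405.71428571 125.71428571  28.57142857 102.85714286 462.85714286] [418.28483245 174.43121693]
((551.3997192382812, -184.55105590820312), (62.885128021240234, 13.704666137695312), 14.744111061096191)
yaw 0.2582606
hub c z.06 [ 0.5506 -0.1855  0.066 ] strap end [ 0.561  -0.2464  0.044 ]
bolts [[0.617, -0.2405, 0.012], [0.5083, -0.26, 0.012], [0.4656, -0.0183, 0.012]]
L [ 0.5477 -0.0233] [ 0.4888 -0.0705] 0.676
R [ 0.5752 -0.0695] [ 0.5199 -0.1131] 0.668
front [ 0.558  -0.0099] [ 0.5878 -0.0486] 2.227
hoodback [ 0.5486 -0.0178] [ 0.5774 -0.0562] 2.213
hfar (array([ 0.57832206, -0.1789484 ,  0.0938153 ]), np.float64(0.0024554405954302356))
reader right rear (array([ 0.5185279 , -0.10660236,  0.07672539]), np.float64(0.0015284889095175743))
handle c (array([ 0.54903723, -0.18584737,  0.08768568]), np.float64(0.0023624322004381863))
```

In the tool's units: 0.04 m / 0.8 = 0.05, 0.035 m / 0.8 = 0.0438, -0.05 rad / 3.1416 = -0.0159.

```bash
sed -i 's/\*1.5/*1.0/' shot.py
python3 nudge.py '[[[0,0,-0.0159],[0.0413,0.0038,0],0.045],[[0,0,0],[0.0413,0.0038,0],0.045],[[0,0,0],[0,0,0.05],0.045],[[0,0,0],[0,0,0.05],0.045],[[0,0,0],[0,0,0.0438],0.045]]'
python3 nudge.py '[[[0,0,0],[0,0,0],0.045]]' ; python3 shot.py w2
```

```text
time: 2.0
ee_pos: [0.5501, -0.1827, 0.1335]
orientation: [-0.0, 0.994, 0.113, -0.0]
contact_force: [0.7, -0.5, -1.1]
width: 0.045
grip_force: 0.0
time: 2.1
ee_pos: [0.5468, -0.1813, 0.1304]
orientation: [-0.003, 0.994, 0.112, -0.005]
contact_force: [-0.4, 0.2, 0.5]
width: 0.0448
grip_force: 0.0
2.1 [ 0.5468 -0.1813  0.1304] [-0.0028  0.9937  0.1123 -0.0049] 0.04479708198063132
```

View pics/w2.png

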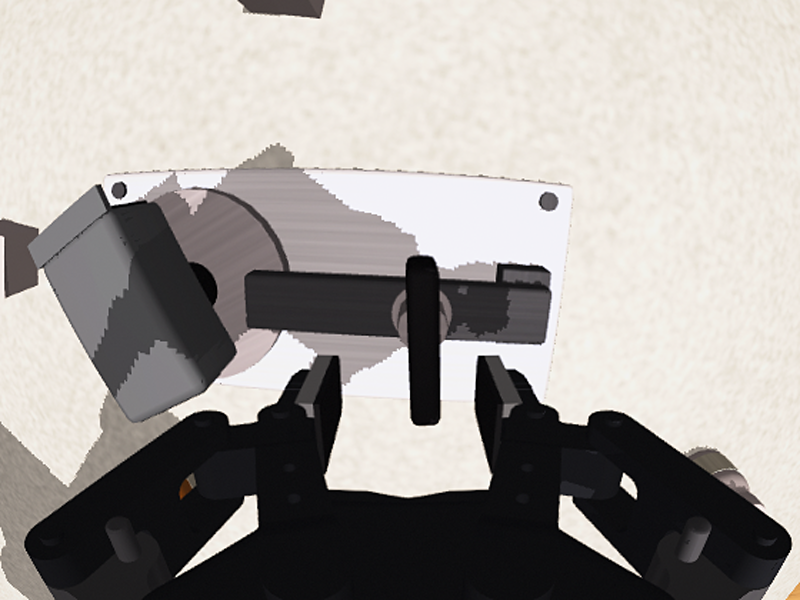

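The handle's top runs from (422,258) to (425,424), with the hub at (421,315). It stands between the fingers, whose inner edges are at x=340 and x=476.

```bash
python3 - <<'E'
from h import *
s,im=pickle.load(open("w2.pkl","rb")); s1,i1=pickle.load(open("w1.pkl","rb")); k=.7
W=lambda u,v:ray(im,u*k,v*k,s); V=lambda u,v:ray(i1,u*k,v*k,s1)
z=lambda q,h:onz(W(*q),h)[:2]
a,b=z((421.5,262),.096),z((425,420),.096);e=a-b;print("handle",a,b,(a+b)/2,np.linalg.norm(e),np.arctan2(e[1],e[0]))
print("hub",z((422,316),.066))
q=s["orientation"];M=R.from_quat(np.r_[q[1:],q[0]]).as_matrix();print("yaw",np.arctan2(M[1,0],M[0,0]))
for n,p,r in[("handle far",(421.5,258),(418,126)),("handle near",(426,424),(425,228)),("readerfront",(98,188),(211,90)),("rear right top",(203,382),(278,222))]: print(n,meet(W(*p),V(*r)))
B=[z((119,190),.012),z((548,201),.012)];print("bolts",B)
print("disc edge",[z(p,.03) for p in[(288,270),(200,187)]],"neck right",z((217,285),.05))
t=(a+b)/2-s["ee_pos"][:2];print("tool dxy",M[:2,:2].T@t)
E
```

```text
handle [ 0.58437322 -0.17687838] [ 0.52438843 -0.19267217] [ 0.55438083 -0.18477528] 0.06202917626396054 0.2574533397366549
hub [ 0.55630425 -0.18444759]
yaw 0.22518997592001017
handle far (array([ 0.58289761, -0.17822458,  0.07914849]), np.float64(0.000594221407915213))
handle near (array([ 0.52147951, -0.19378025,  0.09392091]), np.float64(7.14499260470699e-05))
readerfront (array([ 0.58782063, -0.04844542,  0.09947439]), np.float64(6.117952399308668e-05))
rear right top (array([ 0.50944655, -0.09891967,  0.08252578]), np.float64(0.0018211254564530887))
bolts [array([0.57424717, 0.00173429]), array([ 0.61689594, -0.24036735])]
disc edge [array([ 0.55355273, -0.11689638]), array([ 0.58632875, -0.0622977 ])] neck right [ 0.54403779 -0.08729552]
tool dxy [0.00660576 0.00506319]
```

In the tool's units: 0.003 m / 0.8 = 0.0038, 0.002 m / 0.8 = 0.0025, -0.03 rad / 3.1416 = -0.0095.

```bash
python3 nudge.py '[[[0,0,-0.0095],[0.0025,0.0038,0],0.04],[[0,0,0],[0,0,0],0.04],[[0,0,0],[0,0,0],0.04]]'
```

```text
time: 2.45
ee_pos: [0.5542, -0.1856, 0.1374]
orientation: [0.001, 0.992, 0.126, 0.001]
contact_force: [-0.4, -0.2, 0.7]
width: 0.0404
grip_force: 0.0
```

In the tool's units: 0.025 m / 0.8 = 0.0313, 0.02 m / 0.8 = 0.025.

```bash
python3 nudge.py '[[[0,0,0],[-0.0013,0,0.0313],0.04],[[0,0,0],[0,0,0.025],0.04],[[0,0,0],[0,0,0],0.04],[[0,0,0],[0,0,0],0.04]]'
```

```text
time: 2.85
ee_pos: [0.5527, -0.1852, 0.0912]
orientation: [0.0, 0.992, 0.127, 0.0]
contact_force: [0.6, -0.1, 0.3]
width: 0.0399
grip_force: 0.0
```

```bash
python3 nudge.py '[[[0,0,0],[0,0,0],0.005],[[0,0,0],[0,0,0],0.005],[[0,0,0],[0,0,0],0.005],[[0,0,0],[0,0,0],0.005],[[0,0,0],[0,0,0],0.005]]'
```

```text
time: 3.35
ee_pos: [0.5532, -0.1856, 0.0919]
orientation: [0.001, 0.992, 0.127, 0.001]
contact_force: [0.1, -0.3, 5.8]
width: 0.0107
grip_force: 59.1
```

In the tool's units: -0.12 rad / 3.1416 = -0.0382.

```bash
python3 nudge.py '[[[0,0,-0.0382],[0,0,0],0.005],[[0,0,-0.0382],[0,0,0],0.005],[[0,0,-0.0382],[0,0,0],0.005],[[0,0,-0.0382],[0,0,0],0.005],[[0,0,-0.0382],[0,0,0],0.005]]'
python3 nudge.py '[[[0,0,-0.0382],[0,0,0],0.005],[[0,0,-0.0382],[0,0,0],0.005],[[0,0,-0.0382],[0,0,0],0.005],[[0,0,-0.0382],[0,0,0],0.005],[[0,0,-0.0382],[0,0,0],0.005]]'
python3 nudge.py '[[[0,0,0],[0,0,0],0.005],[[0,0,0],[0,0,0],0.005]]'
python3 -c "
from workcell import arm
from h import *
s=arm.read_state();q=s['orientation'];M=R.from_quat(np.r_[q[1:],q[0]]).as_matrix();print(np.arctan2(M[1,0],M[0,0]),s['wrist_torque'],s['joint_positions'])"
```

```text
time: 3.85
ee_pos: [0.5524, -0.1843, 0.0918]
orientation: [-0.0, 0.909, 0.416, 0.001]
contact_force: [-1.5, 3.3, 8.4]
width: 0.011
grip_force: 59.7
time: 4.35
ee_pos: [0.551, -0.1836, 0.0918]
orientation: [-0.001, 0.746, 0.666, 0.0]
contact_force: [-4.6, 3.8, 10.6]
width: 0.0108
grip_force: 60.0
time: 4.55
ee_pos: [0.551, -0.1836, 0.0918]
orientation: [-0.001, 0.747, 0.665, -0.0]
contact_force: [-5.0, 3.9, 11.0]
width: 0.0109
grip_force: 60.0
1.454036619431527 [0.65896723 0.62909333 0.14972543] [-4.42048825e-01  4.14541472e-01  1.71927666e+00  1.23671155e-03
  1.01044835e+00 -3.25949837e-01]
```

In the tool's units: -0.045 m / 0.8 = -0.0563, -0.04 m / 0.8 = -0.05.

```bash
python3 nudge.py '[[[0,0,0],[0,0,0],0.04],[[0,0,0],[0,0,0],0.045],[[0,0,0],[0,0,0],0.045]]'
python3 nudge.py '[[[0,0,0],[0,0,-0.0375],0.06],[[0,0,0],[0,0,-0.0563],0.06],[[0,0,0],[0.0375,0,-0.05],0.07],[[0,0,0],[0,0,-0.025],0.08],[[0,0,0],[0,0,0],0.085]]'
python3 nudge.py '[[[0,0,0],[0,0,0],0.085],[[0,0,0],[0,0,0],0.085]]'; python3 shot.py w3
```

```text
time: 4.85
ee_pos: [0.5525, -0.1852, 0.0902]
orientation: [0.0, 0.747, 0.665, 0.0]
contact_force: [-0.4, -0.1, 0.1]
width: 0.0452
grip_force: 0.0
time: 5.35
ee_pos: [0.5579, -0.1556, 0.2289]
orientation: [0.004, 0.747, 0.665, 0.002]
contact_force: [0.2, 0.9, -0.6]
width: 0.0849
grip_force: 0.0
time: 5.55
ee_pos: [0.5548, -0.1552, 0.2234]
orientation: [-0.001, 0.747, 0.664, -0.001]
contact_force: [-0.1, -0.4, 0.0]
width: 0.0851
grip_force: 0.0
5.55 [ 0.5548 -0.1552  0.2234] [-0.0015  0.7474  0.6644 -0.0008] 0.08507668436192843
```

View pics/w3.png

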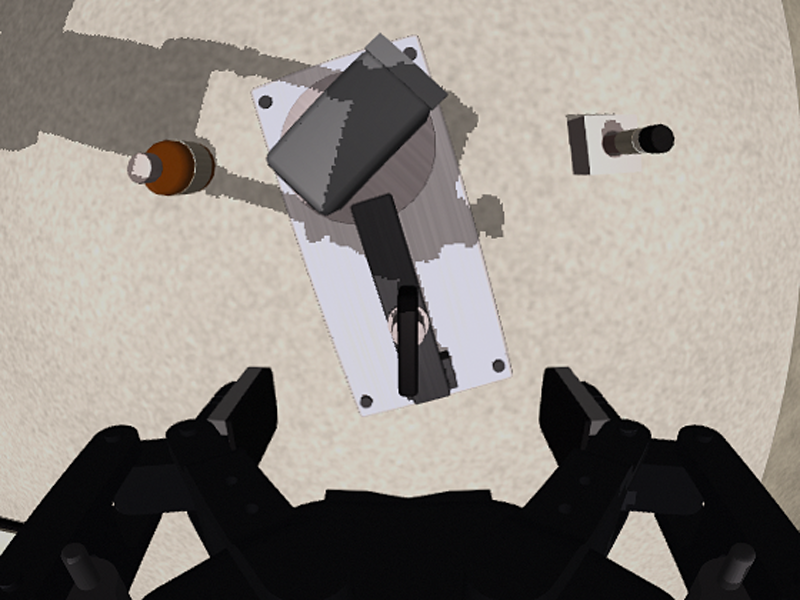

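The handle now stands nearly vertical in the image (408,340). The reader hasn't moved: its hood front corners are at (378,35) and (447,98), its rear corners at (268,160) and (325,213). The tube cap is at (657,139).

```bash
python3 - <<'E'
from h import *
s,im=pickle.load(open("w3.pkl","rb")); s1,i1=pickle.load(open("w1.pkl","rb")); k=.7
W=lambda u,v:ray(im,u*k,v*k,s); V=lambda u,v:ray(i1,u*k,v*k,s1)
z=lambda q,h:onz(W(*q),h)[:2]
B=np.array([z(p,.012) for p in[(410,53),(498,366),(366,402),(265,102)]]);print("bolts",B.round(4).tolist(),B.mean(0))
e=B[0]+B[3]-B[1]-B[2];print("fix yaw",np.arctan2(-e[0],e[1]))
a,b=z((408,290),.096),z((407,392),.096);e=b-a;print("handle",(a+b)/2,np.arctan2(-e[1],-e[0]))
def ang(p,q): e=z(p,.1)-z(q,.1); return np.arctan2(e[1],e[0]).round(3)
print("yaw",ang((365,52),(275,150)),ang((430,108),(330,208)),"front",ang((378,35),(447,98))-np.pi/2)
F=(z((378,35),.1)+z((447,98),.1))/2; Q=(z((268,160),.1)+z((325,213),.1))/2;print("F",F,"rear",Q,np.linalg.norm(F-Q))
d=pickle.load(open("d0.pkl","rb"));T=lambda u,v:ray(d["top"],230+u/5,155+v/5)
print("hood corner",meet(W(447,98),V(211,90)),"rearL",meet(W(268,160),V(219,248)))
print("tube",meet(W(663,138),T(375,64)),z((664,138),.106),"hole",z((607,141),.036))
# swivel from plate: line through bolts
E
```

```text
bolts [[0.5753, 0.0018], [0.6172, -0.2412], [0.5089, -0.2602], [0.4662, -0.018]] [ 0.54189761 -0.12936723]
fix yaw 0.1723724313785589
handle [ 0.55216985 -0.18196753] 1.4446233448944705
yaw 0.699 0.668 front 0.6792036732051034
F [ 0.57269257 -0.02927174] rear [ 0.50335473 -0.08561186] 0.08934173871420492
hood corner (array([ 0.5881057 , -0.04909864,  0.10089147]), np.float64(0.0004368999959832784)) rearL (array([ 0.49017568, -0.06904173,  0.10180345]), np.float64(1.1272144139852208e-05))
tube (array([ 0.70518804, -0.0771003 ,  0.11415612]), np.float64(0.0003479462498219666)) [ 0.71067516 -0.07635203] hole [ 0.7051026  -0.07438743]
```

In the tool's units: 0.13 rad / 3.1416 = 0.0414.

```bash
python3 nudge.py '[[[0,0,0.0414],[0,0,0],0.085],[[0,0,0.0414],[0,0,0],0.085],[[0,0,0.0414],[0,0,0],0.085],[[0,0,0.0414],[0,0,0],0.085],[[0,0,0.0414],[0,0,0],0.085]]'
python3 nudge.py '[[[0,0,0.0395],[0,0,0],0.085],[[0,0,0],[0.025,-0.0525,0],0.085],[[0,0,0],[0.025,-0.0525,0],0.085],[[0,0,0],[0,0,0.0375],0.085],[[0,0,0],[0,0,0.0375],0.085]]'
python3 nudge.py '[[[0,0,0],[0,0,0],0.085],[[0,0,0],[0,0,0],0.085],[[0,0,0],[0,0,0],0.085]]'; python3 shot.py w4
```

```text
time: 6.1
ee_pos: [0.5551, -0.1554, 0.2235]
orientation: [-0.001, 0.921, 0.388, -0.001]
contact_force: [-0.7, 0.3, 0.1]
width: 0.0848
grip_force: 0.0
time: 6.6
ee_pos: [0.5338, -0.0636, 0.1643]
orientation: [0.0, 0.942, 0.334, 0.0]
contact_force: [0.2, -1.1, 0.4]
width: 0.0852
grip_force: 0.0
time: 6.9
ee_pos: [0.5351, -0.0654, 0.1662]
orientation: [0.001, 0.943, 0.333, 0.001]
contact_force: [-1.1, 0.5, -0.2]
width: 0.0846
grip_force: 0.0
6.9 [ 0.5351 -0.0654  0.1662] [5.000e-04 9.429e-01 3.330e-01 7.000e-04] 0.08457278653488101
```

View pics/w4.png

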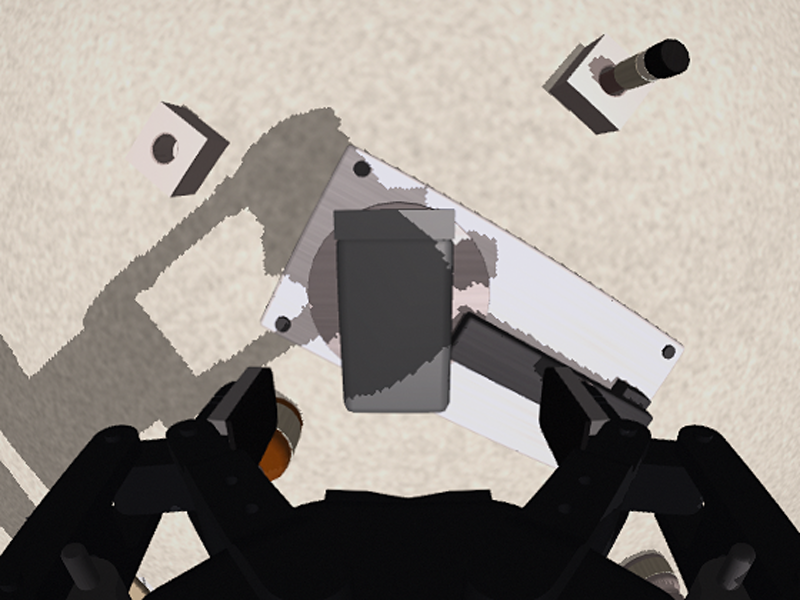

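The reader lines up with the image vertical: its top spans x≈338–455 and its hood front is at y≈210. The disc spans x≈309–490, and the tube cap is at (668,58).

```bash
python3 - <<'E'
from h import *
s,im=pickle.load(open("w4.pkl","rb")); k=.7
s3,i3=pickle.load(open("w3.pkl","rb"))
W=lambda u,v:ray(im,u*k,v*k,s); V=lambda u,v:ray(i3,u*k,v*k,s3)
q=s["orientation"];M=R.from_quat(np.r_[q[1:],q[0]]).as_matrix();print("yaw",np.arctan2(M[1,0],M[0,0]))
tl=lambda q,h:(M.T@(onz(W(*q),h)-s["ee_pos"]))[:2].round(4)
print("hood",tl((333,210),.1),tl((455,209),.1),"rear",tl((348,412),.1),tl((449,412),.1),"sides",tl((339,300),.1),tl((452,300),.1))
print("disc",tl((309,285),.034),tl((490,295),.034),tl((400,202),.034))
print("tube",meet(W(674,55),V(663,138)),"hole",onz(W(610,80),.036))
print("cap c .106",onz(W(670,57),.106))
E
```

```text
yaw 0.6790692561287948
hood [ 0.0539 -0.0305] [0.0542 0.0194] rear [-0.0382 -0.0276] [-0.038   0.0193] sides [ 0.0157 -0.0292] [0.0157 0.0189]
disc [ 0.0067 -0.0565] [0.0008 0.0474] [ 0.0534 -0.0041]
tube (array([ 0.71101658, -0.07628375,  0.10375809]), np.float64(0.0002782253622487996)) hole [ 0.70878432 -0.0747787   0.036     ]
cap c .106 [ 0.70669479 -0.07475643  0.106     ]
```

In the tool's units: 0.03 m / 0.8 = 0.0375, -0.005 m / 0.8 = -0.0063.

```bash
python3 nudge.py '[[[0,0,0],[0.0013,-0.0063,0.0375],0.085],[[0,0,0],[0,0,0.0375],0.085],[[0,0,0],[0,0,0.025],0.085],[[0,0,0],[0,0,0],0.085],[[0,0,0],[0,0,0],0.085]]'
python3 nudge.py '[[[0,0,0],[0,0,0],0.04],[[0,0,0],[0,0,0],0.04],[[0,0,0],[0,0,0],0.04],[[0,0,0],[0,0,0],0.04],[[0,0,0],[0,0,0],0.04]]'
```

```text
time: 7.45
ee_pos: [0.5327, -0.0607, 0.0863]
orientation: [0.001, 0.943, 0.333, 0.001]
contact_force: [-0.7, -0.1, 0.3]
width: 0.0849
grip_force: 0.0
time: 7.95
ee_pos: [0.5325, -0.0603, 0.0868]
orientation: [0.001, 0.943, 0.333, 0.001]
contact_force: [-1.0, 1.0, 5.5]
width: 0.0488
grip_force: 63.1
```

In the tool's units: 0.11 rad / 3.1416 = 0.035.

```bash
python3 nudge.py '[[[0,0,0.0318],[0,0,0],0.04],[[0,0,0.035],[0,0,0],0.04],[[0,0,0.035],[0,0,0],0.04],[[0,0,0.035],[0,0,0],0.04],[[0,0,0.035],[0,0,0],0.04]]'
python3 nudge.py '[[[0,0,0.035],[0,0,0],0.04],[[0,0,0.035],[0,0,0],0.04],[[0,0,0],[0,0,0],0.04],[[0,0,0],[0,0,0],0.04],[[0,0,0],[0,0,0],0.04]]'
python3 -c "
from workcell import arm
from h import *
s=arm.read_state();q=s['orientation'];M=R.from_quat(np.r_[q[1:],q[0]]).as_matrix();print(np.arctan2(M[1,0],M[0,0]),s['wrist_torque'])"
```

```text
time: 8.45
ee_pos: [0.5334, -0.0624, 0.0869]
orientation: [0.002, 0.998, 0.068, 0.002]
contact_force: [0.7, -8.1, 3.6]
width: 0.0492
grip_force: 62.7
time: 8.95
ee_pos: [0.5335, -0.0633, 0.0869]
orientation: [0.003, 0.999, -0.04, 0.002]
contact_force: [-0.4, -9.9, 3.1]
width: 0.0495
grip_force: 62.8
-0.07918051919080098 [-0.64039719  0.09965732  0.01159284]
```

In the tool's units: -0.04 m / 0.8 = -0.05, -0.03 m / 0.8 = -0.0375.

```bash
python3 nudge.py '[[[0,0,0],[0,0,0],0.085],[[0,0,0],[0,0,0],0.085],[[0,0,0],[0,0,0],0.085],[[0,0,0],[0,0,-0.0375],0.085],[[0,0,0],[0,0,-0.05],0.085]]'
python3 nudge.py '[[[0,0,0],[-0.025,0,-0.05],0.085],[[0,0,0],[0,0,-0.0375],0.085],[[0,0,0],[0,0,0],0.085],[[0,0,0],[0,0,0],0.085],[[0,0,0],[0,0,0],0.085]]'; python3 shot.py w5
```

```text
time: 9.45
ee_pos: [0.5299, -0.0594, 0.154]
orientation: [-0.001, 0.999, -0.04, -0.003]
contact_force: [0.7, -0.6, -0.5]
width: 0.0848
grip_force: 0.0
time: 9.95
ee_pos: [0.511, -0.0583, 0.224]
orientation: [-0.0, 0.999, -0.04, -0.001]
contact_force: [0.1, -0.5, -0.9]
width: 0.0848
grip_force: 0.0
9.95 [ 0.511  -0.0583  0.224 ] [-3.000e-04  9.992e-01 -4.000e-02 -1.200e-03] 0.08478896702707533
```

View pics/w5.png

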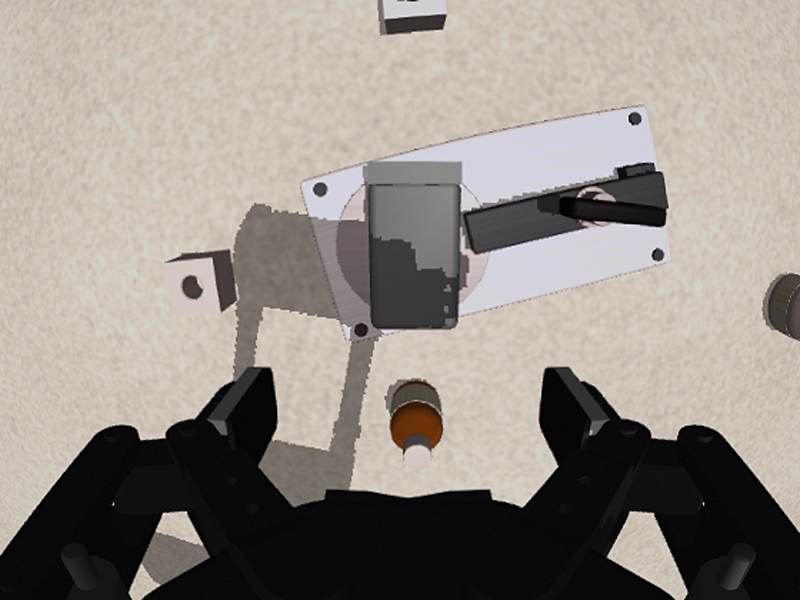

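The reader now looks up the image at the tube's holder. Its hood spans x 369–462 (y 162) and its rear x 371–458 (y 328); the holder hole is near (412,0). I'll check the aim numerically.

```bash
python3 - <<'E'
from h import *
s,im=pickle.load(open("w5.pkl","rb")); k=.7
z=lambda u,v,h:onz(ray(im,u*k,v*k,s),h)[:2]
f=(z(369,162,.1)+z(462,162,.1))/2; r=(z(371,326,.1)+z(458,326,.1))/2; e=(f-r)/np.linalg.norm(f-r)
print("yaw",np.arctan2(e[1],e[0]),f,r,np.linalg.norm(f-r), "front normal",np.arctan2(*(z(369,162,.1)-z(462,162,.1))[::-1])-np.pi/2)
for t in[(.7085,-.0755),tuple(z(412,1,.036))]:
    d=np.array(t)-r; print(t,"lateral",e[0]*d[1]-e[1]*d[0])
E
```

```text
yaw -0.0825237106671388 [ 0.58524232 -0.0674985 ] [ 0.49506464 -0.06003976] 0.09048562423151735 front normal -0.07609241247286302
(0.7085, -0.0755) lateral 0.002185868276297227
(np.float64(0.7003432260871507), np.float64(-0.07537763369645413)) lateral 0.0016354546562507098
```

In the tool's units: -0.13 rad / 3.1416 = -0.0414.

```bash
python3 nudge.py '[[[0,0,-0.0414],[0,0,0],0.06],[[0,0,-0.0414],[0,0,0],0.06],[[0,0,-0.0414],[0,0,0],0.06],[[0,0,-0.0414],[0,0,0],0.06],[[0,0,-0.0414],[0,0,0],0.06]]'
python3 nudge.py '[[[0,0,-0.0414],[0,0,0],0.045],[[0,0,-0.0414],[0,0,0],0.045],[[0,0,-0.0414],[0,0,0],0.045],[[0,0,-0.0414],[0,0,0],0.045],[[0,0,-0.0414],[0,0,0],0.045]]'
python3 nudge.py '[[[0,0,-0.0382],[0,0,0],0.045],[[0,0,-0.035],[0,0,0],0.045],[[0,0,0],[-0.05,0.0225,0],0.045],[[0,0,0],[-0.05,0.0225,0],0.045],[[0,0,0],[-0.05,0.0225,0],0.045]]'
python3 nudge.py '[[[0,0,0],[0,0,0.05],0.045],[[0,0,0],[0,0,0.0375],0.045],[[0,0,0],[0,0,0],0.045],[[0,0,0],[0,0,0],0.045],[[0,0,0],[0,0,0],0.045]]'
python3 -c "
from workcell import arm
from h import *
s=arm.read_state();q=s['orientation'];M=R.from_quat(np.r_[q[1:],q[0]]).as_matrix();print(np.arctan2(M[1,0],M[0,0]),M[:2,:2].T@(np.array([.552,-.1845])-s['ee_pos'][:2]))"
```

```text
time: 10.5
ee_pos: [0.5112, -0.0584, 0.2236]
orientation: [-0.001, 0.959, 0.284, -0.001]
contact_force: [0.4, 0.2, -0.4]
width: 0.0601
grip_force: 0.0
time: 11.0
ee_pos: [0.5112, -0.0584, 0.2236]
orientation: [-0.001, 0.818, 0.575, -0.001]
contact_force: [0.3, -0.3, -0.2]
width: 0.0446
grip_force: 0.0
time: 11.5
ee_pos: [0.5508, -0.1851, 0.2237]
orientation: [-0.001, 0.748, 0.663, -0.0]
contact_force: [1.2, 1.3, -0.3]
width: 0.045
grip_force: 0.0
time: 12.0
ee_pos: [0.5519, -0.1845, 0.1565]
orientation: [0.001, 0.748, 0.663, 0.0]
contact_force: [-0.2, 0.2, 0.7]
width: 0.045
grip_force: 0.0
1.450280700909095 [-2.83237906e-05  7.92066208e-05]
```

In the tool's units: 0.035 m / 0.8 = 0.0438, 0.03 m / 0.8 = 0.0375.

```bash
python3 nudge.py '[[[0,0,0],[0,0,0.0438],0.045],[[0,0,0],[0,0,0.0375],0.045],[[0,0,0],[0,0,0],0.045],[[0,0,0],[0,0,0],0.045]]'
python3 nudge.py '[[[0,0,0],[0,0,0],0.005],[[0,0,0],[0,0,0],0.005],[[0,0,0],[0,0,0],0.005],[[0,0,0],[0,0,0],0.005],[[0,0,0],[0,0,0],0.005]]'
python3 nudge.py '[[[0,0,0.0382],[0,0,0],0.005],[[0,0,0.0382],[0,0,0],0.005],[[0,0,0.0382],[0,0,0],0.005],[[0,0,0.0382],[0,0,0],0.005],[[0,0,0.0382],[0,0,0],0.005]]'
python3 nudge.py '[[[0,0,0.0382],[0,0,0],0.005],[[0,0,0.0382],[0,0,0],0.005],[[0,0,0.0318],[0,0,0],0.005],[[0,0,0.0318],[0,0,0],0.005],[[0,0,0.0318],[0,0,0],0.005]]'
python3 nudge.py '[[[0,0,0.0127],[0,0,0],0.005],[[0,0,0],[0,0,0],0.005]]'
cat > st.py <<'E'
from workcell import arm
from h import *
s=arm.read_state();q=s['orientation'];M=R.from_quat(np.r_[q[1:],q[0]]).as_matrix();print(np.arctan2(M[1,0],M[0,0]),s['wrist_torque'].round(3))
E
python3 st.py
```

```text
time: 12.4
ee_pos: [0.5518, -0.1844, 0.0917]
orientation: [0.001, 0.748, 0.663, 0.0]
contact_force: [-0.5, 0.3, 0.1]
width: 0.0449
grip_force: 0.0
time: 12.9
ee_pos: [0.5508, -0.1846, 0.0924]
orientation: [0.001, 0.748, 0.663, -0.0]
contact_force: [-2.1, -0.1, 7.2]
width: 0.0106
grip_force: 59.6
time: 13.4
ee_pos: [0.5517, -0.185, 0.0924]
orientation: [0.001, 0.912, 0.41, 0.001]
contact_force: [-0.9, 0.1, 5.2]
width: 0.0111
grip_force: 59.3
time: 13.9
ee_pos: [0.5521, -0.1857, 0.0924]
orientation: [0.002, 0.988, 0.153, 0.001]
contact_force: [-0.4, -2.1, 3.8]
width: 0.0106
grip_force: 59.2
time: 14.1
ee_pos: [0.5521, -0.1857, 0.0924]
orientation: [0.002, 0.991, 0.135, 0.001]
contact_force: [-0.6, -2.6, 5.9]
width: 0.0104
grip_force: 59.5
0.2702628658747131 [-0.391  0.322 -0.106]
```

In the tool's units: 0.03 rad / 3.1416 = 0.0095.

```bash
for i in 1; do :; done; python3 nudge.py '[[[0,0,0.0095],[0,0,0],0.005],[[0,0,0.0095],[0,0,0],0.005],[[0,0,0],[0,0,0],0.005]]'; python3 st.py; python3 nudge.py '[[[0,0,0.0095],[0,0,0],0.005],[[0,0,0.0064],[0,0,0],0.005],[[0,0,0],[0,0,0],0.005]]'; python3 st.py
```

```text
time: 14.4
ee_pos: [0.5522, -0.1858, 0.0924]
orientation: [0.002, 0.994, 0.105, 0.002]
contact_force: [-1.5, -3.6, 6.5]
width: 0.0108
grip_force: 59.5
0.21087662680052321 [-0.447  0.354 -0.025]
time: 14.7
ee_pos: [0.5522, -0.1859, 0.0924]
orientation: [0.002, 0.997, 0.081, 0.002]
contact_force: [-0.0, -3.2, 6.1]
width: 0.0107
grip_force: 59.7
0.1623385849432516 [-0.391  0.313  0.389]
```

The rows are not in the units I measure in: shifts go in shares of 0.8 m and turns go in shares of 180 degrees. I convert before sending: 0.03 rad / 3.1416 = 0.0095.

```bash
python3 nudge.py '[[[0,0,0.0095],[0,0,0],0.005],[[0,0,0],[0,0,0],0.005]]'; python3 st.py
python3 nudge.py '[[[0,0,0],[0,0,0],0.045],[[0,0,0],[0,0,0],0.045],[[0,0,0],[0,0,0],0.045],[[0,0,0],[0,0,-0.0375],0.045],[[0,0,0],[0,0,-0.05],0.045]]'
python3 nudge.py '[[[0,0,0],[-0.0375,0,-0.05],0.06],[[0,0,0],[-0.0375,0,-0.0375],0.06],[[0,0,0],[0,0,0],0.06],[[0,0,0],[0,0,0],0.06],[[0,0,0],[0,0,0],0.06]]'; python3 shot.py w6
```

```text
time: 14.9
ee_pos: [0.5522, -0.1859, 0.0924]
orientation: [0.002, 0.998, 0.067, 0.002]
contact_force: [-1.3, -2.9, 6.0]
width: 0.0106
grip_force: 66.4
0.13491458457527447 [-0.3    0.233  1.225]
time: 15.4
ee_pos: [0.5491, -0.1833, 0.1585]
orientation: [-0.002, 0.998, 0.065, -0.003]
contact_force: [0.9, -0.0, -0.5]
width: 0.0448
grip_force: 0.0
time: 15.9
ee_pos: [0.4914, -0.1916, 0.2289]
orientation: [-0.001, 0.998, 0.065, -0.001]
contact_force: [-0.0, 0.2, -0.8]
width: 0.0599
grip_force: 0.0
15.9 [ 0.4914 -0.1916  0.2289] [-7.000e-04  9.979e-01  6.480e-02 -7.000e-04] 0.059940147084622725
```

View pics/w6.png

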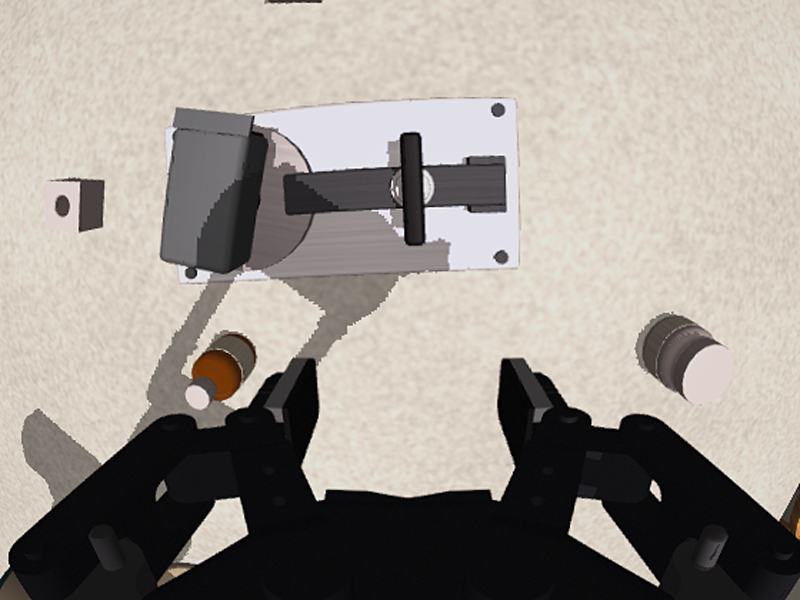

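The handle is back along the fixture's x, (411,135)-(414,243). The reader's hood edge runs (176,108)-(255,117). I'll check both angles.

```bash
python3 - <<'E'
from h import *
s,im=pickle.load(open("w6.pkl","rb")); k=.7
z=lambda u,v,h:onz(ray(im,u*k,v*k,s),h)[:2]
def a(p,q,h): e=z(*p,h)-z(*q,h); return np.arctan2(e[1],e[0])
print("handle",a((411,135),(414,243),.096),"reader L",a((175,134),(162,258),.1),"hood",a((176,108),(255,117),.1)-np.pi/2,"mid front",(z(176,108,.1)+z(255,117,.1))/2)
E
```

```text
handle 0.15894769371188977 reader L -0.05624205692546601 hood -0.08058546913058784 mid front [ 0.5848087  -0.06812049]
```

Tight (handle yaw 0.16, 1.2 N m against the stop). The reader's front midpoint is within 1 mm of where it was, still aimed at the tube. I'm handing in.

```bash
python3 -c "
from workcell import arm
print(arm.close_job())"
```

```text
the job is handed in; nothing more can be done
None
```

The job is handed in, with no verdict returned: by my measurements the screw was backed off about 1.2 rad and tightened again to its stop, and the reader was turned to within about 2 mm of the tube's line, with no contact with the tube or bystanders.

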